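Snap a stone case shut in the bench pliers

ROBOT

A 7-joint arm with a two-finger parallel gripper is mounted at the origin on a cart in front of the work surface, level with it; the furniture and walls round the work are solid. World frame = base frame: x ahead of the robot, y to its left, z up, the work surface at z = 0. Lengths are in m, angles in rad, forces in N, time in s.
With the tool pointing down it reaches from about 0.35 to 0.9 m from the base axis. Payload 19.9 kg.
Tool frame: the origin (TCP) lies between the finger pads; the fingertips stand 19 mm ahead of it and the grasp point (between the pads) is the TCP; z points along the fingers, y is the line along which they close (so a half turn about z gives the same grasp; the last joint's range is limited). The gripper opens to 94 mm and grips with 3 to 60 N. Pads are 16 mm wide; open, the fingers measure 119 mm over their backs; the gripper's body (75 mm by 177 mm) begins 78 mm behind the grasp point.
Start: joints at [1.083, 0.417, -0.01, 1.614, 0.005, 1.111, -0.053], TCP at [0.269, -0.564, 0.224] pointing down, gripper open.
Joint ranges: [-2.81, 2.81], [-0.39, 2.02], [-1.27, 1.25], [0.06, 2.57], [-1.19, 4.33], [0.19, 2], [-2.82, 2.82]. Speed limits (rad/s): [1.89, 1.89, 2.39, 2.39, 3.01, 3.01, 3.01].

INTERFACE

Orientations are given as a 3x3 rotation matrix whose columns are the frame's x, y, z axes.
In Python, from rig import robot gives the robot as it stands. Calls block until the motion is done:
- robot.move_ptp(position, orientation): joint-space move of the TCP to a pose.
- robot.move_linear(position, velocity=0.15, frame=None, threshold=None): straight line of the TCP; frame=None keeps the orientation; velocity is the mean speed in m/s. With threshold (N) it stops when the force on the tool has changed by that much, and returns True; else False.
- robot.goto_joints(angles): joint-space move.
- robot.gripper_to(opening): finger opening in m; the grip force is fixed at half the most; returns when the fingers have stopped.
- robot.pause(seconds).
- robot.ik(position, orientation): joint angles nearest the present ones, or None.
- robot.get_state(): the state.
- robot.grab_frame(name): name is "scene" or "side" or "wrist"; returns the picture (480x640x3 uint8, red, green, blue); there is no depth.
- robot.camera_info(name): a dict with "fx", "fy", "cx", "cy" (pixels), "rvec" (rotation vector, rad) and "tvec" (3), from world to camera coordinates, as OpenCV has them. Camera axes: x right, y down, z forward; pixel columns grow to the right and rows downward; lengths in m; the calibration is good to about 2 mm. The wrist camera is an equidistant fisheye: a pixel r from the principal point sees the ray r / f radians off the axis. A picture is of the moment at which its call begins: read the wrist's pose just before it. camera_info takes no time and is no camera call; for the wrist camera it gives the pose at the moment of the call.
A pose or a line that the arm cannot do raises robot.PlanningError and nothing moves.
- robot.sign_off(): hands the job in; it is judged then, once.
The state is a dict: "time": time; "qpos": joint angles; "joint_vel": joint speeds; "effort": joint torques, N m; "ee_pos": TCP position; "tool_rot": TCP orientation; "force": force on the tool from outside, world axes, zero at the start; "moment": the same for the moment, N m; "opening": finger opening in m; "grasp_force": force on a finger pad.
Only numpy, scipy, OpenCV 4.12 (cv2) and the standard library are available. Lean on these libraries where they do the work, as an engineer would, in place of code of your own. Each camera call takes 0.05 s, during which the arm holds its last target. There are 200 camera calls.

TASK

The small snap case for a cut stone is still open. Stand it upright in the nest of the bench pliers, its lid facing one of the two jaws, then squeeze the pliers' two handles together gently until the resistance peaks and the lid gives and snaps shut; stop right there, because squeezing on cracks the case. Let the handles spring open and leave the closed case standing in the nest; do not press it shut with the fingers themselves, and leave the bangle, the loupe and the ink tin where they are.

Things in the scene. Friction and masses are not known exactly. Their poses are not given: they have to be found in the camera images.
- case: Grey plastic snap case for a stone, standing, 44 mm tall, about 150 g. Origin: centre of its underside when open; z up. Body shell 30 mm along x, from y=-14 to +2 mm. Lid at the +y end: 24 mm along x, 40 mm tall, y=+7 to +14 when open, a white neck between. Closed by pressing the lid along -y; 28 mm over y open, 24 shut. In the nest its y lies along the nest's y, either way round.
- case_grip (a point): Where to lift the case: middle of the body shell, 6 mm to -y of the case's origin and 32 mm above its underside, axes as the case. Pinch the shell's two x faces (30 mm wide), so that nothing presses on the lid.
- case_lid (a joint): Travel of the lid, m: 0 open, 0.0042 shut. Resistance climbs to about 12 to 15 N near 2 mm, then gives: the lid pulls itself shut and stays. The case cracks when a jaw presses it with more than 20 N.
- lid_face (a point): Centre of the lid's outer (+y) face, 22 mm above the case's underside; 14 mm from the case's origin when open.
- pliers: Fixed bench pliers on a wooden block 125 x 86 x 12 mm. Origin under the middle of the nest at table height; x points from the handles to the pivots (60 mm ahead in +x, y=+-10 mm), z up. The handles point to -x. The steel levers beside the nest reach 39 mm above the table at most; keep fingertips higher there.
- nest (a point): Middle of the nest floor, a rubber pad 14 mm above the table, axes as the pliers. Two steel end stops 34 mm apart along x (5 mm tall above the pad); along y it is open to the jaws. Handles open, the left jaw stands 19 mm from the middle, the right one 15.5 to 20.5 mm: its screw is set differently each time.
- lever_left: Left (+y) lever with its jaw; steel bar ending in a dark rubber-sleeved handle. Origin on its pivot at table height. Lightly sprung open (1.5 to 2.5 N at the grip), swings inwards 0.17 rad at most. Jaw force is about 2.2 times the grip force. The jaw's face is 14 x 16 mm, 26 mm above the table.
- lever_right: Right (-y) lever, the mirror of the left one; swings independently. Its jaw's setting cannot be measured, so the handle spacing at which the lid gives varies by several mm: go by the force.
- lever_left_grip (a point): Outer face of the left handle at its grip, 29 mm above the table, 75 mm behind the nest. The sleeve runs 20 mm ahead and 35 mm behind, 16 to 42 mm above the table. The grip points are 66 mm apart when open; pinch both handles here from above. The lid gives at roughly 29 to 44 mm, with 8 to 10 N on each handle; over 11 N cracks the case.
- lever_right_grip (a point): The same point on the right handle.
- bangle_0: Pale green jade bangle, 74 mm across, 9 mm thick; origin at its centre underneath. A bystander.
- loupe: Small folding loupe, 24 x 36 x 16 mm; origin underneath. A bystander.
- ink_tin: Round ink tin, 60 mm across, 20 mm tall; origin underneath. A bystander.
Things that resemble listed ones, but are neither listed nor needed, are in the scene too. Of the things that look like the case, the smaller one is meant.

How it is judged:
By the outcome, as a careful person would: the job done as asked, in the order asked, and still so for the second after the job is handed in, with the robot touching nothing.
It also fails if it takes over 64 s, if anything falls off the work surface, if the arm or the gripper's body presses on something with over 40 N, if the wrist force passes 120 N, or if a joint passes its speed limit or range.

## Working session

There is one attempt and no reset: what is moved stays moved. The work goes in short steps, each a Python script; the robot and the scene stay as the last script left them, time stands still between calls to the robot, and variables do not carry over. Pictures are saved under pics/ and viewed, at most 13 in all, crops included, and the job is handed in when it is done.

```bash
ls; mkdir -p pics; python3 - <<'E'
from rig import robot
import cv2
for n in ("scene","side"):
    im=robot.grab_frame(n); cv2.imwrite(f"pics/{n}0.png",im[:,:,::-1]); print(n,robot.camera_info(n))
print(robot.get_state())
E
```

```text
pics
scene {'fx': 478.01986608173524, 'fy': 478.01986608173524, 'cx': 318.55217453124675, 'cy': 245.40686361340812, 'rvec': array([ 0.96804092, -2.40286247,  1.15399285]), 'tvec': array([0.36495513, 0.28217566, 0.63093674])}
side {'fx': 469.27090203909825, 'fy': 469.27090203909825, 'cx': 319.7404603382143, 'cy': 248.3030233621013, 'rvec': array([ 0.03448618,  2.72867844, -1.54949599]), 'tvec': array([0.54980149, 0.03825411, 0.84542039])}
{'time': 0.1, 'qpos': array([ 1.08353045,  0.41790763, -0.0102783 ,  1.61410376,  0.00470459,
        1.11070319, -0.053001  ]), 'joint_vel': array([-0.00166219, -0.00105663, -0.00064784, -0.00216034,  0.00108699,
       -0.00045382,  0.00136781]), 'effort': array([ 1.76679419e-03, -8.52580690e+01,  6.40021116e-01, -4.26698720e+01,
       -4.89196158e-02,  1.63912080e-02,  6.07009270e-05]), 'ee_pos': array([ 0.26930865, -0.56365088,  0.22389639]), 'tool_rot': array([[ 9.02286558e-01,  4.31136466e-01, -5.61823988e-04],
       [ 4.31136820e-01, -9.02286069e-01,  9.44317159e-04],
       [-9.97963949e-05, -1.09426769e-03, -9.99999396e-01]]), 'force': array([-0.37927431, -0.36441662, -0.57326   ]), 'moment': array([ 0.01050044,  0.00395662, -0.02336531]), 'grasp_force': 0.0, 'opening': 0.09406962405892083}
```

View pics/scene0.png

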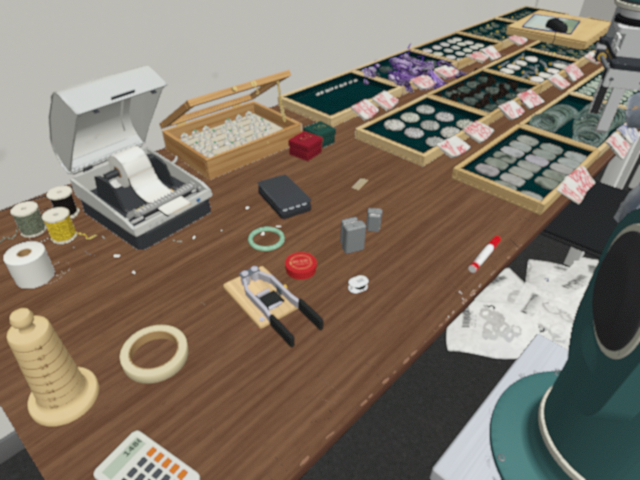

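View pics/side0.png

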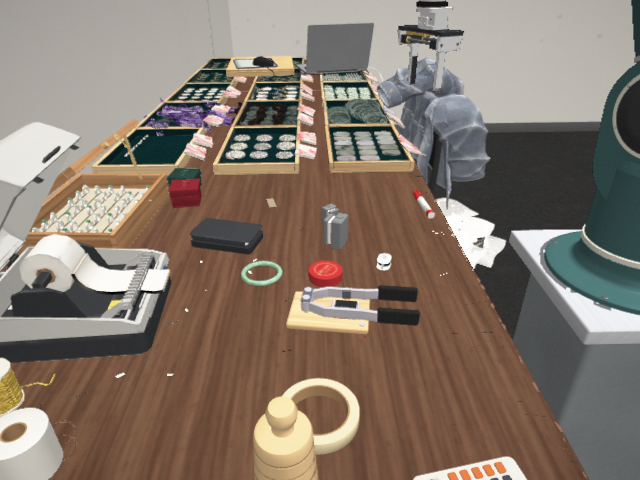

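The scene picture shows two lookalikes, a large grey case at (352,235) and a small one at (375,219). In the side view they are at (338,230) and (330,215). The pliers' nest is at about (268,298) in scene and (346,304) in side, with the handles pointing toward the robot. The smaller case is the one meant. Next I cast rays and go above it for a close look.

```bash
cat > h.py <<'E'
import numpy as np, cv2
from rig import robot
from scipy.spatial.transform import Rotation as Ro
def ray(n,px,ci=None):
    c=ci or robot.camera_info(n); R=Ro.from_rotvec(c["rvec"]).as_matrix()
    a=np.array([(px[0]-c["cx"])/c["fx"],(px[1]-c["cy"])/c["fy"]])
    if n=="wrist":
        t=np.linalg.norm(a); d=np.r_[a/max(t,1e-9)*np.sin(t),np.cos(t)]
    else: d=np.r_[a,1]
    return -R.T@c["tvec"], R.T@(d/np.linalg.norm(d))
def onz(n,px,z,ci=None):
    o,d=ray(n,px,ci); return o+d*(z-o[2])/d[2]
def proj(n,P,ci=None):
    c=ci or robot.camera_info(n); p=Ro.from_rotvec(c["rvec"]).as_matrix()@np.asarray(P)+c["tvec"]
    if n=="wrist":
        t=np.arctan2(np.hypot(p[0],p[1]),p[2]); u=p[:2]/np.hypot(p[0],p[1])*t
    else: u=p[:2]/p[2]
    return np.array([c["fx"]*u[0]+c["cx"],c["fy"]*u[1]+c["cy"]])
def down(a): # tool down, tool x axis at angle a, y = z x x
    c,s=np.cos(a),np.sin(a); return np.array([[c,s,0],[s,-c,0],[0,0,-1.]])
E
python3 - <<'E'
from h import *
for n,l in (("scene",{"small":(375,230),"big":(353,250),"nest":(268,298),"tin":(301,270),"loupe":(358,288),"bangle":(266,239),"hL":(320,322),"hR":(290,338)}),("side",{"small":(330,238),"nest":(346,304),"big":(338,246),"hA":(418,295),"hB":(418,318)})):
    for k,p in l.items(): print(n,k,onz(n,p,.03 if k[0] in"hn" else 0).round(3))
c=robot.camera_info("wrist"); R=Ro.from_rotvec(c["rvec"]).as_matrix(); s=robot.get_state()
print(c, s["tool_rot"].T@(-R.T@c["tvec"]-s["ee_pos"]), s["tool_rot"].T@R.T)
im=robot.grab_frame("scene")[195:265,310:410]; im2=robot.grab_frame("side")[190:260,290:390]
cv2.imwrite("pics/crop.png",np.hstack([cv2.resize(i,None,fx=4,fy=4,interpolation=cv2.INTER_CUBIC) for i in(im,im2)])[:,:,::-1])
E
```

```text
scene small [ 0.518 -0.19   0.   ]
scene big [ 0.508 -0.107  0.   ]
scene nest [0.507 0.121 0.03 ]
scene tin [0.541 0.009 0.   ]
scene loupe [ 0.431 -0.03   0.   ]
scene bangle [ 0.659 -0.008  0.   ]
scene hL [0.407 0.099 0.03 ]
scene hR [0.417 0.155 0.03 ]
side small [ 0.526 -0.133  0.   ]
side nest [0.512 0.124 0.03 ]
side big [ 0.512 -0.101  0.   ]
side hA [0.398 0.105 0.03 ]
side hB [0.409 0.161 0.03 ]
{'fx': 371.64829954431775, 'fy': 371.64829954431775, 'cx': 323.0910703488355, 'cy': 239.2400748804862, 'rvec': array([-2.47232974,  1.55890327,  0.19881144]), 'tvec': array([-0.62364332, -0.02487957,  0.39033895])} [ 0.0729559  -0.00071222 -0.15956035] [[-2.61933163e-04 -9.68515509e-01 -2.48953089e-01]
 [ 9.99999952e-01 -2.12570079e-04 -2.25165842e-04]
 [ 1.65156632e-04 -2.48953136e-01  9.68515518e-01]]
```

View pics/crop.png

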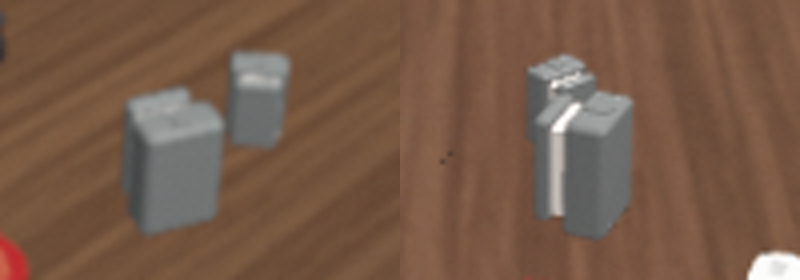

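The crop shows the large case in front at crop (175,160) and the small one behind at (258,100), with white necks marking the lid gap. The small one stands at about (0.52,-0.18). I take a wrist look over the pliers and then over the case.

```bash
python3 - <<'E'
from h import *
import pickle
D={}
for k,p in (("pl",(0.48,0.12,0.22)),("ca",(0.52,-0.18,0.17))):
    robot.move_ptp(np.array(p),down(0.)); robot.pause(.2)
    ci=robot.camera_info("wrist"); im=robot.grab_frame("wrist"); D[k]=(ci,im)
    cv2.imwrite(f"pics/w_{k}.png",im[:,:,::-1]); s=robot.get_state(); print(k,s["time"],s["qpos"].round(2),s["ee_pos"],s["force"])
pickle.dump(D,open("D.pkl","wb"))
E
```

```text
pl 2.9833 [ 0.33  0.26 -0.73  1.92  0.2   1.04 -2.06] [0.48007195 0.11976105 0.21996843] [-0.20388211 -0.52775662  0.33640597]
ca 4.4083 [ 0.73  0.4  -0.56  1.84  0.25  0.97 -1.51] [ 0.52029268 -0.17911912  0.17025935] [-0.57641374 -0.26654041  0.59731493]
```

View pics/w_pl.png

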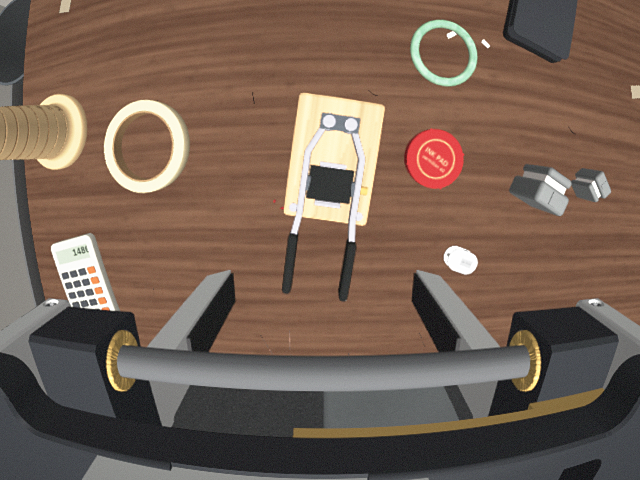

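View pics/w_ca.png

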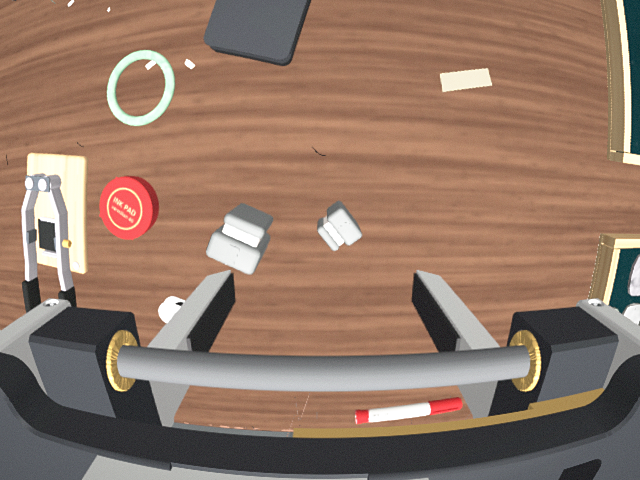

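The pliers view shows the nest pad at (331,184), handle ends at (288,288) and (346,295), and pivots at (329,121) and (351,125). In the case view the small case is at (340,228), with its larger block (body) upper right at (345,222) and its lid lower left at (328,237). Next I enlarge both for corners and take masks.

```bash
python3 - <<'E'
from h import *
import pickle
D=pickle.load(open("D.pkl","rb"))
a=cv2.resize(D["ca"][1][195:260,305:375],(400,371),interpolation=cv2.INTER_CUBIC)
b=cv2.resize(D["pl"][1][85:305,270:400],(354,600),interpolation=cv2.INTER_CUBIC)
o=np.zeros((600,754,3),np.uint8); o[:371,:400]=a; o[:,400:]=b
cv2.imwrite("pics/c2.png",o[:,:,::-1])
# pad + sleeves (dark), block(wood)
ci,im=D["pl"]; 
def comps(m,lo):
    for c in cv2.findContours(m.astype(np.uint8),cv2.RETR_EXTERNAL,cv2.CHAIN_APPROX_NONE)[0]:
        if cv2.contourArea(c)>lo: yield c,cv2.minAreaRect(c)
roi=np.zeros(im.shape[:2],bool); roi[85:305,270:400]=1
for c,r in comps((im.max(2)<60)&roi,60): print("dark",r,cv2.boxPoints(r).round(1).tolist())
hsv=cv2.cvtColor(im,cv2.COLOR_RGB2HSV)
for c,r in comps((hsv[...,2]>190)&(hsv[...,1]>50)&roi,60): 
    print("wood",r,[onz("wrist",p,.012,ci)[:2].round(4).tolist() for p in cv2.boxPoints(r)])
ci,im=D["ca"];roi[:]=0; roi[195:260,310:370]=1
hsv=cv2.cvtColor(im,cv2.COLOR_RGB2HSV)
m=(hsv[...,1]<40)&roi
for c,r in comps(m,30): print("case",r,[onz("wrist",p,.044,ci)[:2].round(4).tolist() for p in cv2.boxPoints(r)])
E
```

```text
dark ((346.470947265625, 269.92059326171875), (10.298686027526855, 61.14189147949219), 9.659893035888672) [[336.29998779296875, 299.20001220703125], [346.5, 238.89999389648438], [356.70001220703125, 240.60000610351562], [346.3999938964844, 300.8999938964844]]
dark ((289.331787109375, 263.0448303222656), (9.3474702835083, 58.54890823364258), 7.696050643920898) [[280.79998779296875, 291.3999938964844], [288.6000061035156, 233.39999389648438], [297.8999938964844, 234.6999969482422], [290.0, 292.70001220703125]]
dark ((329.9650573730469, 184.26199340820312), (42.55671310424805, 32.247947692871094), 7.594643592834473) [[306.70001220703125, 197.39999389648438], [311.0, 165.5], [353.20001220703125, 171.10000610351562], [348.8999938964844, 203.10000610351562]]
wood ((326.22998046875, 206.88998413085938), (46.244781494140625, 26.587217330932617), 8.130102157592773) [[0.4815, 0.1425], [0.5082, 0.1385], [0.5016, 0.0929], [0.4747, 0.0963]]
wood ((344.0, 155.5), (51.0, 26.0), 90.0) [[0.5682, 0.113], [0.5684, 0.0875], [0.5178, 0.0871], [0.5176, 0.1129]]
wood ((318.2500305175781, 148.75001525878906), (11.70042896270752, 40.47715377807617), 18.434947967529297) [[0.5325, 0.1372], [0.5705, 0.1246], [0.5668, 0.1137], [0.5288, 0.1263]]
wood ((332.7576904296875, 158.98037719726562), (87.01197814941406, 124.28453063964844), 8.945383071899414) [[0.4849, 0.1641], [0.6075, 0.1437], [0.5949, 0.0594], [0.4708, 0.077]]
case ((337.2799987792969, 227.5399932861328), (42.80000305175781, 37.0), 53.13010025024414) [[0.5338, -0.1672], [0.5514, -0.1903], [0.5241, -0.211], [0.5057, -0.1877]]
```

View pics/c2.png

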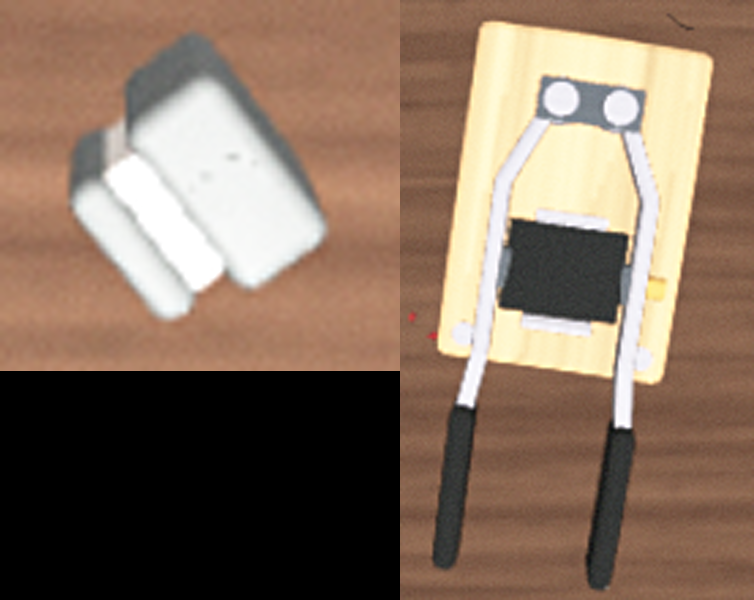

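```bash
python3 - <<'E'
from h import *
import pickle
D=pickle.load(open("D.pkl","rb"))
ci=D["ca"][0]; f=lambda p,z: onz("wrist",(305+p[0]/5.714-.41,195+p[1]/5.708-.41),z,ci)[:2]
B=np.array([f(p,.044) for p in((135,145),(208,80),(326,230),(250,288))])
L=np.array([f(p,.040) for p in((73,198),(100,178),(192,297),(165,320))])
g=B.mean(0); xd=(B[2]+B[3]-B[0]-B[1])/2; yd=L.mean(0)-g
print("body",B.round(4).tolist(),"c",g,"len",np.linalg.norm(xd),"w",np.linalg.norm((B[1]+B[2]-B[0]-B[3])/2))
print("lid",L.mean(0),"dist",np.linalg.norm(yd),"ang yd",np.degrees(np.arctan2(*yd[::-1])),"ang xd",np.degrees(np.arctan2(*xd[::-1])), "lid edge", np.degrees(np.arctan2(*(L[3]-L[0])[::-1])), np.degrees(np.arctan2(*(L[2]-L[1])[::-1])),"big",onz("wrist",(250,245),.06,ci))
ci=D["pl"][0]; f=lambda p,z: onz("wrist",p,z,ci)[:2]; q=lambda p:(270+(p[0]-400)/2.723-.3,85+p[1]/2.727-.3)
print("pad",f((329.97,184.26),.014))
P=[[f(p,z) for p in q4] for q4,z in (([(306.7,197.4),(311,165.5),(353.2,171.1),(348.9,203.1)],.014),)][0]
P=np.array(P);print("pad sz",np.linalg.norm(P[1]-P[0]),np.linalg.norm(P[2]-P[1]),np.degrees(np.arctan2(*(P[1]-P[0])[::-1])),np.degrees(np.arctan2(*(P[1]-P[2])[::-1]))-90)
W=np.array([f(q(p),.012) for p in((481,20),(714,54),(662,384),(437,352))]);print("wood",W.round(4).tolist(),W.mean(0))
print("  ang",[np.degrees(np.arctan2(*v[::-1])) for v in (W[0]-W[3],W[1]-W[2],W[0]-W[1],W[3]-W[2])])
for z in(.03,.04):
  p=[f(q(a),z) for a in((562,98),(621,107))]; print("piv",z,p,np.linalg.norm(p[0]-p[1]))
s=[f((289.3,263),.042),f((346.5,269.9),.042)];print("sleeve mid",s,np.mean(s,0),np.linalg.norm(s[0]-s[1]))
st=[f(q(a),.019) for a in((572,219),(557,325))]; print("stops",st)
E
```

```text
body [[0.535, -0.1818], [0.5441, -0.1917], [0.5231, -0.2084], [0.5147, -0.198]] c [ 0.52922411 -0.19500121] len 0.026444435045775868 w 0.013424507256613033
lid [ 0.51931361 -0.18163834] dist 0.016636834908193895 ang yd 126.56227494885162 ang xd -141.5629050032112 lid edge -143.75726211562827 -142.88645379755 big [ 0.51893222 -0.12207271  0.06      ]
pad [0.51458072 0.1139378 ]
pad sz 0.03199066343031604 0.04176431645620555 -7.989865171349664 -7.488300598634893
wood [[0.6063, 0.1437], [0.5947, 0.0598], [0.4725, 0.0772], [0.4847, 0.1609]] [0.53955359 0.11040592]
  ang [np.float64(-8.055373873183663), np.float64(-8.101167722439198), np.float64(82.14366252148253), np.float64(81.712351944956)]
piv 0.03 [array([0.57625226, 0.1150086 ]), array([0.57330801, 0.09487691])] 0.020345845752326428
piv 0.04 [array([0.57557686, 0.11517177]), array([0.57271684, 0.09561607])] 0.019763729710765468
sleeve mid [array([0.44239249, 0.15313139]), array([0.43539074, 0.09827719])] [0.43889161 0.12570429] 0.05529925031702625
stops [array([0.53390268, 0.11126579]), array([0.49573728, 0.11654922])]
```

Checks: pad, pivots and stops all put the nest at (0.5148, 0.1138) with yaw -8.05°, and the pivot spacing comes out at 20 mm as given. The case body centre is (0.529,-0.195), with the lid direction at about 127.5°. Next I check IK and pick it up.

```bash
cat >> h.py <<'E'
G=np.array([.5292,-.195]); CA=np.radians(127.5); YAW=np.radians(-8.05); N=np.array([.5148,.1138])
PX=np.array([np.cos(YAW),np.sin(YAW)]); PY=np.array([-PX[1],PX[0]])
E
python3 - <<'E'
from h import *
for off in (0,np.pi):
    for p,a in ((np.r_[G,.15],CA+off),(np.r_[N,.15],YAW+np.pi/2+off),(np.r_[N-.075*PX,.04],YAW+off)):
        q=robot.ik(p,down(a)); print(None if q is None else np.round(q,2))
off=np.pi
robot.gripper_to(.06)
robot.move_ptp(np.r_[G,.12],down(CA+off))
print(robot.move_linear(np.r_[G,.034],velocity=.1,threshold=8))
robot.gripper_to(.02); s=robot.get_state(); print(s["time"],s["ee_pos"],s["opening"],s["grasp_force"],s["qpos"].round(2))
robot.move_linear(np.r_[G,.14]); robot.pause(.1)
s=robot.get_state(); print(s["time"],s["opening"],s["grasp_force"],s["force"])
ci=robot.camera_info("wrist");im=robot.grab_frame("wrist");cv2.imwrite("pics/held.png",im[100:400,180:460,::-1])
import pickle;pickle.dump((ci,im,s),open("H.pkl","wb"))
print(proj("wrist",s["ee_pos"],ci)-[180,100],proj("wrist",s["ee_pos"]+[0,0,.01],ci)-[180,100])
E
```

```text
[ 1.05  0.6  -1.    1.81  0.57  1.05  0.48]
[ 0.45  0.49 -0.91  1.9   0.46  0.98 -0.81]
[ 0.15  0.48 -0.58  2.14  0.43  0.64 -2.44]
[ 0.58  0.42 -0.36  1.83  0.18  0.93 -2.34]
[ 0.56  0.57 -1.08  1.9   0.58  1.03  2.23]
[ 0.53  0.7  -1.08  2.13  0.86  0.85  0.35]
False
7.5417 [ 0.52923459 -0.19508813  0.03413316] 0.029830971364687535 30.00073492527008 [ 0.54  0.58 -0.31  1.89  0.26  0.71 -2.4 ]
8.5 0.029857599760444074 29.999679028987885 [ 0.74307126 -0.16327913 -2.0905704 ]
[145.33841961 202.30990103] [145.49524035 211.505516  ]
```

View pics/held.png

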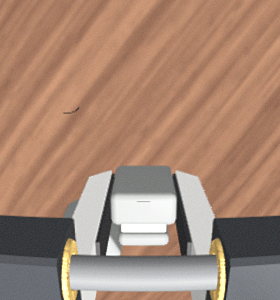

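```bash
python3 - <<'E'
from h import *
import pickle
ci,im,s=pickle.load(open("H.pkl","rb"))
c=cv2.cvtColor(im[265:350,305:355],cv2.COLOR_RGB2GRAY); print(c[:,20].tolist())
for r in (190,193,196,220,223,232,240,245):
    p=onz("wrist",(322+2,100+r),s["ee_pos"][2]+.010,ci); print(r,(s["tool_rot"].T@(p-s["ee_pos"])).round(4))
print(robot.ik(np.r_[N+.008*PY,.15],down(YAW+np.pi/2)).round(2))
E
```

```text
[127, 122, 118, 117, 124, 122, 122, 122, 126, 120, 121, 121, 121, 122, 122, 123, 123, 123, 124, 123, 126, 124, 124, 122, 127, 123, 125, 129, 148, 171, 193, 214, 224, 230, 238, 247, 186, 241, 247, 245, 245, 246, 243, 244, 245, 246, 245, 244, 245, 244, 245, 244, 244, 244, 245, 244, 243, 237, 232, 255, 255, 255, 255, 255, 255, 255, 255, 214, 148, 185, 217, 223, 233, 241, 247, 243, 242, 243, 241, 236, 182, 147, 141, 139, 133]
190 [ 0.0103 -0.0007 -0.01  ]
193 [ 0.0089 -0.0007 -0.01  ]
196 [ 0.0075 -0.0007 -0.01  ]
220 [-0.0043 -0.0007 -0.01  ]
223 [-0.0058 -0.0007 -0.01  ]
232 [-0.0104 -0.0006 -0.01  ]
240 [-0.0147 -0.0006 -0.01  ]
245 [-0.0174 -0.0006 -0.01  ]
[ 0.44  0.5  -0.93  1.9   0.47  0.99 -0.84]
```

```bash
python3 - <<'E'
from h import *
T=N+.0066*PY
robot.move_ptp(np.r_[T,.15],down(YAW+np.pi/2)); 
robot.move_linear(np.r_[T,.066],velocity=.1); robot.pause(.1)
h=robot.move_linear(np.r_[T,.0465],velocity=.02,threshold=4)
s=robot.get_state(); print(h,s["time"],s["ee_pos"],s["force"],s["opening"])
ci=robot.camera_info("wrist");im=robot.grab_frame("wrist");cv2.imwrite("pics/place.png",cv2.resize(im[140:400,180:460,::-1],None,fx=2,fy=2))
E
```

```text
True 11.8833 [0.51559312 0.120337   0.0480524 ] [-1.78150174 -1.3153488   7.68692377] 0.03005899030108667
```

View pics/place.png

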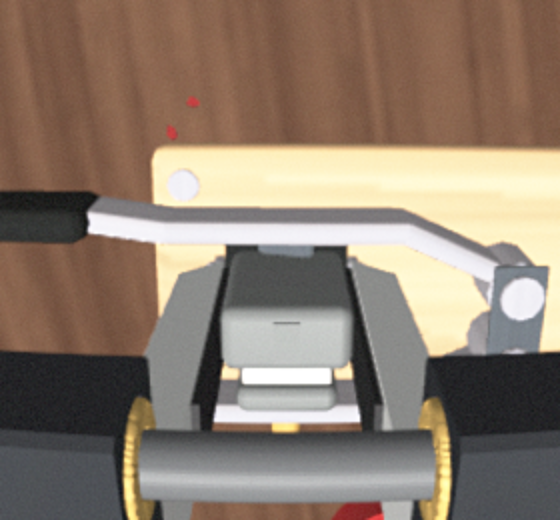

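The picture shows the case standing between the end stops, body toward the left jaw at (287,250) and lid at (288,398) toward the right jaw. The TCP height of 48 mm means it sits on the pad. I release it and move to the handles.

```bash
python3 - <<'E'
from h import *
robot.gripper_to(.042); s=robot.get_state(); T=s["ee_pos"]
robot.move_linear(np.r_[T[:2],.15],velocity=.12)
H=N-.075*PX
robot.gripper_to(.094)
robot.move_ptp(np.r_[H,.15],down(YAW)); robot.pause(.1)
ci=robot.camera_info("wrist");im=robot.grab_frame("wrist")
cv2.imwrite("pics/rel.png",cv2.resize(im[80:330,200:450,::-1],None,fx=2,fy=2))
robot.move_linear(np.r_[H,.033],velocity=.1,threshold=6)
s=robot.get_state(); print(s["time"],s["ee_pos"],s["force"],s["opening"],s["grasp_force"])
E
```

```text
17.075 [0.44089431 0.12437161 0.03347412] [-0.00879075  0.62850841  0.25490672] 0.09397144417993541 0.0
```

View pics/rel.png

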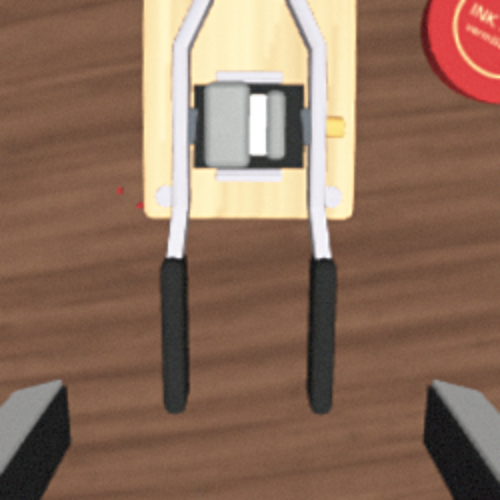

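The case stands square in the nest at (250,125), with its lid to the right jaw and the handles free. Now I squeeze in small steps and watch the force.

```bash
cat > sq.py <<'E'
from h import *
def rd():
    f=[];
    for _ in range(2): robot.pause(.02); s=robot.get_state(); f.append(s["grasp_force"])
    return s,np.mean(f)
robot.gripper_to(.062)
o=.060; pk=0; t0=robot.get_state()["time"]; why="end"
while o>.025:
    robot.gripper_to(o); s,f=rd(); pk=max(pk,f)
    print(round(s["time"],2),round(o*1e3,2),round(s["opening"]*1e3,2),round(f,2),s["force"].round(1))
    if f>10.6: why="force limit"; break
    if pk>5 and f<pk-2: why="snap"; break
    if s["time"]-t0>28: why="time"; break
    o-= .001 if f<4 else (.0004 if f<7.5 else .00025)
print(why,pk)
if why!="time": robot.gripper_to(.094 if why=="snap" else o+.003)
E
python3 sq.py
```

```text
18.04 60.0 59.95 1.92 [-3.5  0.1  0.5]
18.3 59.0 59.34 1.99 [-2.7  0.7  1.2]
18.56 58.0 58.16 2.01 [-3.6  0.8 -0.1]
18.82 57.0 56.9 2.02 [-3.1  0.4 -0.9]
19.07 56.0 55.62 2.06 [-3.2  0.3 -1.4]
19.33 55.0 55.18 2.08 [-4.3  0.2 -1.7]
19.59 54.0 54.0 2.11 [-2.8  0.8 -1. ]
19.85 53.0 53.04 2.14 [-3.5  0.1 -0. ]
20.11 52.0 51.94 2.17 [-3.   0.8  0.9]
20.37 51.0 51.7 2.2 [-3.7  0.2 -0.4]
20.62 50.0 49.69 2.21 [-3.9  1.1  0.5]
20.88 49.0 49.05 2.45 [-3.6  1.3 -0.3]
21.14 48.0 48.33 2.51 [-4.6  1.   0.8]
21.4 47.0 46.99 2.53 [-5.2  0.6  0. ]
21.66 46.0 46.2 2.55 [-4.   1.6  1. ]
21.92 45.0 45.35 2.58 [-4.8  0.3  0.2]
22.18 44.0 44.38 2.6 [-5.8  1.5  1.2]
22.43 43.0 43.15 3.86 [-4.5  0.9 -0.8]
22.69 42.0 41.69 4.98 [-5.4  1.3 -0.3]
22.94 41.6 41.98 5.39 [-5.2  1.4  0.8]
23.19 41.2 41.48 5.85 [-6.4  1.9  1.3]
23.44 40.8 40.97 6.29 [-5.2  1.3  1.3]
23.69 40.4 40.55 6.75 [-5.5  1.5  1.6]
23.94 40.0 40.08 7.22 [-5.5  1.   1.2]
24.19 39.6 39.82 7.65 [-6.5  1.7  1.5]
24.44 39.35 39.83 8.12 [-5.6  1.6  1.3]
24.69 39.1 39.22 8.2 [-6.3  1.3  1.4]
24.94 38.85 39.03 8.57 [-5.6  1.6  0.9]
25.19 38.6 39.03 8.81 [-6.3  3.1  1.1]
25.44 38.35 38.76 8.79 [-6.4  1.6  1.6]
25.69 38.1 38.02 8.59 [-6.7  1.7  1.6]
25.94 37.85 37.91 8.11 [-6.6  1.9  1.8]
26.19 37.6 37.84 7.33 [-5.6  2.1  0.9]
26.44 37.2 37.15 6.73 [-6.8  2.5  0.8]
snap 8.809342076419853
```

The force peaked at 8.8 N and then fell to 6.7 N. I check whether the lid really stayed shut.

```bash
python3 - <<'E'
from h import *
s=robot.get_state(); print(s["time"],s["opening"],s["ee_pos"],s["force"])
im=robot.grab_frame("wrist")
H=N-.075*PX
robot.move_linear(np.r_[H,.15],velocity=.15); robot.pause(.1)
im2=robot.grab_frame("wrist")
cv2.imwrite("pics/after.png",np.hstack([cv2.resize(im2[100:180,270:380,::-1],None,fx=5,fy=5,interpolation=cv2.INTER_CUBIC)]))
E
```

```text
27.425 0.09395610332455001 [0.44051759 0.12427444 0.03297618] [0.45740663 0.4529763  0.16330758]
```

View pics/after.png

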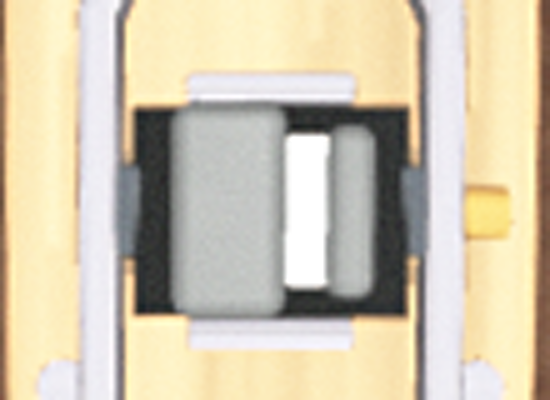

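The lid sprang back: the white neck at (307,210) is as wide as before. I stopped inside the falling part, before the lid gave. I squeeze again and stop only once the force has collapsed to the bare spring level.

```bash
cat > sq2.py <<'E'
from h import *
H=N-.075*PX
robot.move_linear(np.r_[H,.033],velocity=.15,threshold=6)
for o in (.05,.044,.042): robot.gripper_to(o)
o=.041; pk=0; prev=99; why="end"
while o>.028:
    robot.gripper_to(o); robot.pause(.03); s=robot.get_state(); f=s["grasp_force"]; pk=max(pk,f)
    print(round(s["time"],2),round(o*1e3,2),round(s["opening"]*1e3,2),round(f,2))
    if f>10.6: why="force limit"; break
    if pk>7.5 and f<3.4 and prev-f<.2: why="snap"; break
    if pk>7.5 and prev<5 and f>prev+.8: why="rise"; break
    if s["time"]>52: why="time"; break
    prev=f; o-=.0005 if f<7 else .0003
print(why,pk)
robot.gripper_to(.094)
robot.move_linear(np.r_[H,.15],velocity=.15); robot.pause(.1)
im2=robot.grab_frame("wrist"); print(robot.get_state()["time"])
cv2.imwrite("pics/after2.png",cv2.resize(im2[100:180,270:380,::-1],None,fx=5,fy=5,interpolation=cv2.INTER_CUBIC))
E
python3 sq2.py
```

```text
31.18 41.0 41.15 5.78
31.43 40.5 40.9 6.51
31.68 40.0 40.08 7.13
31.93 39.7 39.72 7.46
32.17 39.4 39.22 7.73
32.42 39.1 39.44 8.21
32.67 38.8 38.99 8.56
32.92 38.5 38.72 8.78
33.17 38.2 38.31 9.03
33.42 37.9 38.3 8.27
33.67 37.6 37.66 8.13
33.92 37.3 37.25 6.89
34.17 36.8 36.85 5.83
34.42 36.3 36.57 3.45
34.67 35.8 35.71 2.71
34.92 35.3 35.53 2.75
snap 9.032825091853738
37.0167
```

View pics/after2.png

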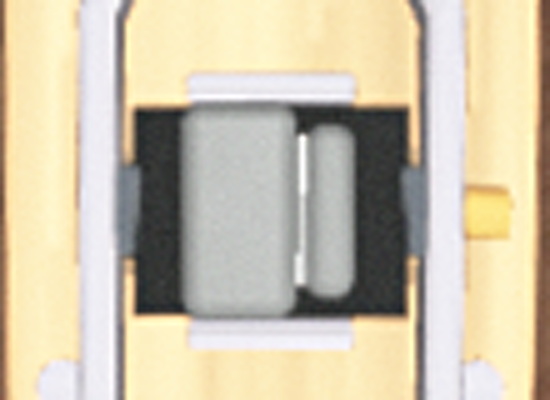

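The neck gap at (302,210) has shrunk to about 1 mm, so the lid is shut. The case stands in the nest, the handles are open and the robot is clear, so I hand in.

```bash
python3 -c "
from rig import robot
print(robot.sign_off())"
```

```text
the job is handed in; nothing more can be done
None
```

The case snapped shut on the second squeeze (peak 9.0 N per handle), after the first stopped too early and the lid sprang back open. It stands closed in the nest with the handles open, the bangle, loupe and ink tin were never touched, and the job was handed in at about 37 s.

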